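# Push the stale milk pot under the caddy's spring flap

### The arm

A 6-joint arm with a two-finger parallel gripper is mounted at the origin on the work surface. World frame = base frame: x ahead of the robot, y to its left, z up, the work surface at z = 0. Lengths are in m, angles in rad, forces in N, time in s.
With the tool pointing down it reaches from about 0.35 to 0.875 m from the base axis. Payload 4.2 kg.
Tool frame: the origin (TCP) lies on the front face of the gripper's body, between the roots of the fingers; the fingertips stand 73 mm ahead of it and the grasp point (between the pads) lies 54 mm ahead of it; z points along the fingers, y is the line along which they close (so a half turn about z gives the same grasp; the last joint's range is limited). The gripper opens to 85 mm and grips with 20 to 120 N. Pads are 22 mm wide; open, the fingers measure 114 mm over their backs; the gripper's body (76 mm by 85 mm) begins 54 mm behind the grasp point. The pads swing forward as they close: fully open they stand 13 mm farther back than shut.
Start: joints at [1.59, 0.385, 0.008, 0, -1.194, -0.259], TCP at [0.148, 0.607, 0.304] pointing down, gripper open.
Joint ranges: [-3.14, 3.14], [-1.21, 2.06], [-1.07, 1.41], [-3.16, 2.05], [-2.99, -0.16], [-3.1, 3.1]. Speed limits (rad/s): [2.79, 2.79, 3.14, 3.14, 3.14, 3.14].

### API

Orientations are given as [roll, pitch, yaw] about the fixed x, y, z axes, in that order (R = Rz(yaw) Ry(pitch) Rx(roll)).
In Python, from workcell import bot, read_camera gives the robot as it stands. Calls block until the motion is done:
- bot.move_to(position, orientation): joint-space move of the TCP to a pose.
- bot.move_l(position, ori=None, v=0.15): straight line of the TCP; ori=None keeps the orientation; v is the mean speed in m/s.
- bot.goto_joints(angles): joint-space move.
- bot.let_go() and bot.gripper_close(newtons=None): open the fingers fully, or close them until they stop; newtons is the grip in N (None keeps the last).
- bot.hold(seconds).
- bot.inverse_kinematics(position, orientation): joint angles nearest the present ones, or None.
- bot.observe(): the state.
- read_camera(name): name is "scene" or "top" or "wrist"; returns a dict with "frame" (420x560x3 uint8, red, green, blue), "K" (3x3 intrinsics, pixels), "k1" (the pictures are not rectified: a ray, as slopes to the right and down, at radius r is drawn at 1 + k1 r^2 times it, then the intrinsics apply), "extrinsics" (4x4, takes a point from world to camera coordinates). Camera axes: x right, y down, z forward; pixel columns grow to the right and rows downward; lengths in m; the calibration is good to about 2 mm. A picture is of the moment at which its call begins. There is no depth.
A pose or a line that the arm cannot do raises bot.PlanningError and nothing moves.
- bot.job_done(): hands the job in; it is judged then, once.
The state is a dict: "time_s": time; "joint_positions": joint angles; "joint_vel": joint speeds; "joint_efforts": joint torques, N m; "tool_pos": TCP position; "orientation": TCP orientation; "ft_force": force on the tool from outside, world axes, zero at the start; "wrist_torque": the same for the moment, N m; "finger_gap": finger opening in m; "gripper_force": force on a finger pad.
Only numpy, scipy, OpenCV 4.12 (cv2) and the standard library are available. Lean on these libraries where they do the work, as an engineer would, in place of code of your own. Each camera call takes 0.05 s, during which the arm holds its last target. There are 200 camera calls.

### The job

The little red-topped milk pot standing on the front sill of the green waste caddy is past its date. Without pinching or lifting it, hold the caddy's spring flap well open with one fingertip and, with the other, push the pot along the sill under the flap so that it drops into the chute, then take your hand away and let the flap spring fully shut. Leave the other tea things where they stand.

Things in the scene. Friction and masses are not known exactly. Their poses are not given: they have to be found in the camera images.
- caddy: Green metal waste caddy, fixed, 190 deep (x), 180 wide (y), 165 mm to the top; origin: centre of its underside; x points from its front (robot side) to its back, z up. Top, front to back: flat sill (x -95 to +2 mm), chute mouth (x +2 to +65, y -55 to +55 mm) over a bin 155 mm deep, deck. Rubber strips 8 mm high flank the mouth. The front face is flat and upright, free space before it.
- flap (a joint): Angle of the sprung steel flap over the mouth, hinged along y at the back: 0 shut, grows as its front edge rises, stop at 2.0 rad. Plate 124 mm wide, 3 mm thick; shut, it lies level on the rubber strips, underside 8 mm above the sill, from the hinge to 74 mm before it (caddy x -9), where it bends into a lip. Closing torque about 0.09 N m throughout (1 N at the lip); snaps shut when let go.
- flap_lip (a point): Middle of the black free edge (5 mm thick) of the flap's lip; moves with the flap. The lip runs the whole width and slants up (34 degrees) and towards the caddy's front, so a fingertip gets under it from the front. Shut, this edge is at caddy x -23, y 0, z 184 mm: 19 mm above the sill.
- hinge (a point): Middle of the flap's hinge axis, fixed in the caddy: caddy x +65, y 0, z 174.5 mm.
- sill_edge (a point): Middle of the edge where the sill ends and the chute mouth begins, without a rim, at sill height: caddy x +2, y 0, z 165 mm.
- pot: The stale milk pot, loose, 18 g, upright on the sill before the shut flap: white plastic, 33 mm diameter at the base, 40 near the top, 44 mm rim, red foil top, 28 mm high. Origin: centre of its base, z up. Starts at caddy x -57 to -49 mm, up to 28 mm either side of the middle. (Similar fresh pots stand in the wooden tray beyond the caddy.)
- pot_mid (a point): Centre of the stale pot, 14 mm above its base.
- tin: Orange plastic tin with an orange twist cap, 69 mm in diameter, 78 mm high, loose; origin at the centre of its base.
- cup0: Glass cup, 74 mm in diameter at the rim, 75 mm high, loose; origin at the centre of its base.
- cup1: The second, equal glass cup.
- lid_rest: Round yellow hard silicone lid rest, 104 mm in diameter, 11 mm high, loose; origin at the centre of its underside.
- teaspoon: Steel teaspoon, 140 mm long, lying loose on the trolley top to the right of the caddy; origin near its middle.
- kettle: Steel electric kettle on its black power base, with a red toggle switch on its black handle; about 165 mm in diameter, 220 mm high, at the right; origin at the centre of its underside.
Not all that is in view belongs to the job. What is meant by the pot is not black or pink, and is the smaller of those in its own colour.

How it is judged:
By the outcome, as a careful person would: the job done as asked, in the order asked, and still so for the second after the job is handed in, with the robot touching nothing.
It also fails if it takes over 43 s, if anything falls off the work surface, if the arm or the gripper's body presses on something with over 40 N, if the wrist force passes 120 N, or if a joint passes its speed limit or range.

## Working session

There is one attempt and no reset: what is moved stays moved. The work goes in short steps, each a Python script; the robot and the scene stay as the last script left them, time stands still between calls to the robot, and variables do not carry over. Pictures are saved under pics/ and viewed, at most 10 in all, crops included, and the job is handed in when it is done.

```bash
ls; mkdir -p pics; python3 - <<'E'
from workcell import bot, read_camera
import cv2,numpy as np
for n in ["scene","top"]:
    d=read_camera(n); cv2.imwrite(f"pics/{n}0.png",d["frame"][:,:,::-1]); print(n,d["K"].tolist(),d["k1"],np.round(d["extrinsics"],4).tolist())
    np.savez(f"{n}0.npz",**d)
print(bot.observe())
E
```

```text
pics
scene [[383.4811640274938, 0.0, 288.1451224239961], [0.0, 383.4811640274938, 212.0221320156007], [0.0, 0.0, 1.0]] 0.03716592841435713 [[-0.5107, 0.8597, 0.0131, 0.2925], [0.7357, 0.4448, -0.5107, -0.3281], [-0.4449, -0.2511, -0.8597, 1.2486], [0.0, 0.0, 0.0, 1.0]]
top [[418.73956037733257, 0.0, 280.4105415484045], [0.0, 418.73956037733257, 208.168780228966], [0.0, 0.0, 1.0]] -0.043938585328245745 [[0.0042, -1.0, 0.0076, 0.0006], [-0.9891, -0.0053, -0.1473, 0.5785], [0.1474, -0.0069, -0.9891, 1.0894], [0.0, 0.0, 0.0, 1.0]]
{'time_s': 0.1, 'joint_positions': array([ 1.58960844e+00,  3.85491430e-01,  6.78315495e-03, -3.96462333e-04,
       -1.19400436e+00, -2.58593729e-01]), 'joint_vel': array([ 0.00039594, -0.00267626,  0.00249168,  0.00247195, -0.00062734,
        0.0003978 ]), 'joint_efforts': array([ 1.14620540e-03, -3.93325138e+01,  1.88928294e+01,  4.19796556e+00,
       -2.64126691e-03,  3.36944979e-06]), 'tool_pos': array([0.14832938, 0.60676594, 0.30293753]), 'orientation': array([ 3.13964583e+00, -1.33926043e-04, -2.39927717e-01]), 'ft_force': array([-0.52144067,  0.41865792,  0.48475449]), 'wrist_torque': array([ 0.01690171, -0.05309099,  0.02324869]), 'gripper_force': 0.0, 'finger_gap': 0.08510527617144423}
```

View pics/scene0.png

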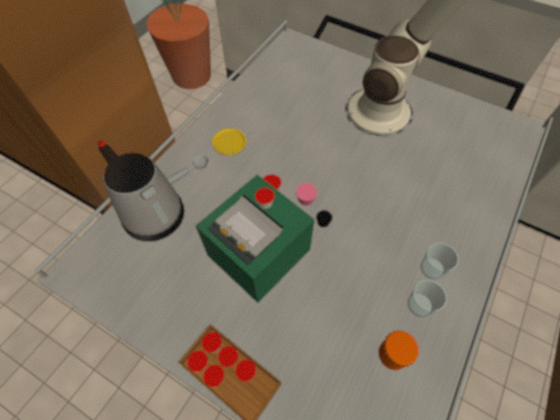

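View pics/top0.png

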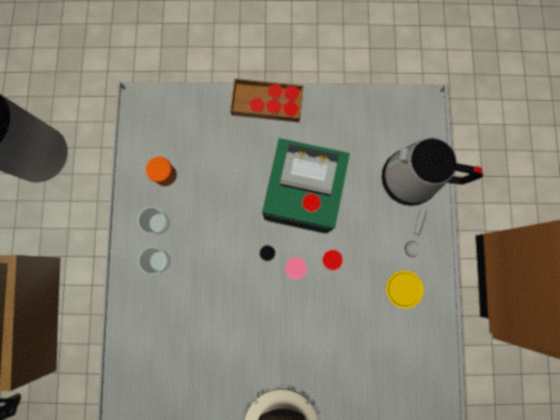

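The pictures show the caddy at top (305,185), with the stale pot on its sill at top (311,203) and scene (265,196). A look-alike pot, a pink one and a black one stand on the table in front. I'll zoom in for the corners.

```bash
python3 - <<'E'
import cv2,numpy as np
a=cv2.imread("pics/top0.png")[130:240,255:360]; b=cv2.imread("pics/scene0.png")[165:305,190:330]
a=cv2.resize(a,(400,419),interpolation=cv2.INTER_CUBIC);b=cv2.resize(b,(400,400),interpolation=cv2.INTER_CUBIC)
o=np.zeros((420,800,3),np.uint8);o[:419,:400]=a;o[:400,400:]=b;cv2.imwrite("pics/z.png",o)
E
```

```text
(no output)
```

View pics/z.png

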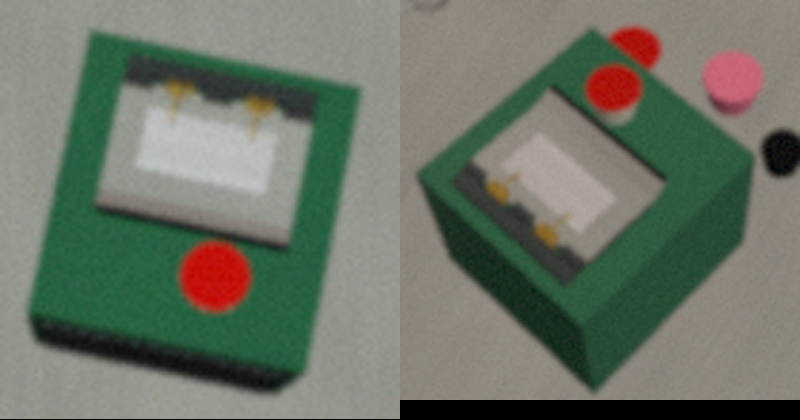

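```bash
cat > h.py <<'E'
import numpy as np, cv2
from scipy.optimize import least_squares
C={n:dict(np.load(f"{n}0.npz")) for n in("top","scene")}
def proj(d,P):
    P=np.atleast_2d(P);q=P@d["extrinsics"][:3,:3].T+d["extrinsics"][:3,3]
    s=q[:,:2]/q[:,2:];s=s*(1+float(d["k1"])*(s**2).sum(1,keepdims=True))
    return s@d["K"][:2,:2].T+d["K"][:2,2]
def unproj(d,uv,z):
    f=lambda p:(proj(d,[p[0],p[1],z])[0]-uv)
    return least_squares(f,[.55,0]).x
E
python3 - <<'E'
from h import *
T=np.array([[92,32],[360,88],[30,315],[302,374]])/3.81+[255,130]-.37
S=np.array([[182,322],[18,175],[353,157],[190,28]])/2.857+[190,165]-.33
L=np.array([[.095,.09],[.095,-.09],[-.095,.09],[-.095,-.09]])
def W(p):
    c,s=np.cos(p[2]),np.sin(p[2]);return np.c_[L@np.array([[c,s],[-s,c]])+p[:2],np.full(4,.165)]
for sel in("t","s","ts"):
    f=lambda p:np.r_[(proj(C["top"],W(p))-T).ravel()*("t" in sel),(proj(C["scene"],W(p))-S).ravel()*("s" in sel)]
    r=least_squares(f,[.55,-.05,-.2]);print(sel,r.x.round(4),np.abs(r.fun).max().round(2))
p=r.x
R=np.array([[np.cos(p[2]),-np.sin(p[2])],[np.sin(p[2]),np.cos(p[2])]])
def blob(n,box):
    x0,y0,x1,y1=box;im=C[n]["frame"][y0:y1,x0:x1].astype(int)
    m=(im[:,:,0]>130)&(im[:,:,1]<70);y,x=np.nonzero(m);print(n,m.sum(),x.min()+x0,x.max()+x0);return np.array([x.mean()+x0,y.mean()+y0])
for n,b in(("top",(295,190,330,216)),("scene",(250,187,277,208))):
    w=unproj(C[n],blob(n,b),.193);print("pot",w.round(4),(R.T@(w-p[:2])).round(4))
for nm,uv in(("red",(332.5,260)),("pink",(296,268)),("black",(267,253))):
    w=unproj(C["top"],np.array(uv),.04);print(nm,w.round(3),(R.T@(w-p[:2])).round(3))
for nm,uv in(("kettletop",(433,160)),):print(nm,unproj(C["top"],np.array(uv),.2).round(3))
E
```

```text
t [ 0.6246 -0.0581 -0.2084] 0.98
s [ 0.6247 -0.0563 -0.2043] 1.28
ts [ 0.6246 -0.0572 -0.2061] 1.47
top 260 302 320
pot [ 0.571  -0.0674] [-0.0504 -0.021 ]
scene 244 255 276
pot [ 0.5695 -0.066 ] [-0.0522 -0.0199]
red [ 0.44  -0.136] [-0.165 -0.115]
pink [ 0.418 -0.039] [-0.206 -0.024]
black [0.458 0.039] [-0.183  0.06 ]
kettletop [ 0.673 -0.359]
```

```bash
cat >> h.py <<'E'
from scipy.spatial.transform import Rotation as Ro
PC=np.array([.6246,-.0572,0]); YAW=-.206; RC=Ro.from_euler('z',YAW).as_matrix()
SG=1; L=.060
def pose(H,y,t,L=L):
    """H=(x,z) caddy mm: outer front corner of upper fingertip; y mm; t deg below horizontal"""
    t=np.radians(t);a=np.array([np.cos(t),0,-np.sin(t)]);n=np.array([np.sin(t),0,np.cos(t)])
    p=np.array([H[0],y,H[1]])/1e3-L*a-.057*n
    yt=SG*n;R=RC@np.c_[np.cross(yt,a),yt,a]
    return PC+RC@p,Ro.from_matrix(R).as_euler('xyz')
def poseP(P,y,t):
    """same, given the pad corner P of the lower (pushing) finger"""
    r=np.radians(t);return pose((P[0]+99.5*np.sin(r),P[1]+99.5*np.cos(r)),y,t)
def world(x,y,z): return PC+RC@(np.array([x,y,z])/1e3)
E
python3 - <<'E'
import h; from h import *; from workcell import bot
for sg in(1,-1):
    h.SG=sg
    for p in(pose((-60,260),35,60),pose((-17,174),35,60),pose((-6,215),35,68),pose((12,226),-20,60),poseP((3,177),-20,50)):
        q=bot.inverse_kinematics(*p);print(sg,p[0].round(3),None if q is None else np.round(q,2))
E
```

```text
1 [0.495 0.006 0.283] [ 0.35  0.02 -0.86  0.86 -0.35  1.82]
1 [ 0.537 -0.003  0.197] None
1 [ 0.552 -0.006  0.249] [ 0.34  0.19 -0.62  0.44 -0.47  2.23]
1 [ 0.555 -0.063  0.249] [ 0.09  0.16 -0.82  1.06 -0.17  1.84]
1 [ 0.618 -0.076  0.25 ] None
-1 [0.495 0.006 0.283] [ 0.35  0.02 -0.86  0.86 -0.35 -1.32]
-1 [ 0.537 -0.003  0.197] None
-1 [ 0.552 -0.006  0.249] [ 0.34  0.19 -0.62  0.44 -0.47 -0.91]
-1 [ 0.555 -0.063  0.249] [ 0.09  0.16 -0.82  1.06 -0.17 -1.31]
-1 [ 0.618 -0.076  0.25 ] None
```

```bash
cat >> h.py <<'E'
def pose(H,y,t,b=0,L=L):
    """H=(x,z) caddy mm: outer front corner of upper fingertip; y mm; t deg below horizontal; b: turn about finger line"""
    t=np.radians(t);b=np.radians(b);a0=np.array([np.cos(t),0,-np.sin(t)]);n=np.array([np.sin(t),0,np.cos(t)])
    a=np.cos(b)*a0+np.sin(b)*np.array([0,1,0])
    p=np.array([H[0],y,H[1]])/1e3-L*a-.057*n
    yt=SG*n;R=RC@np.c_[np.cross(yt,a),yt,a]
    return PC+RC@p,Ro.from_matrix(R).as_euler('xyz')
def poseP(P,y,t,b=0):
    r=np.radians(t);return pose((P[0]+99.5*np.sin(r),P[1]+99.5*np.cos(r)),y,t,b)
E
python3 - <<'E'
import h; from h import *; from workcell import bot
h.SG=-1
for b in(-50,-40,-30,-20,-10,0,10,20,30,40,50):
    print(b)
    for p in(pose((-60,260),35,60,b),pose((-17,174),35,60,b),pose((-6,215),35,68,b),poseP((-75,176),-20,60,b),poseP((3,177),-20,50,b),poseP((3,177),-20,60,b)):
        q=bot.inverse_kinematics(*p);print('   ',None if q is None else np.round(q,2))
E
```

```text
-50
    [ 0.64  0.36 -0.67  0.9  -1.27 -1.71]
    [ 0.55  0.53 -0.68  1.03 -1.14 -1.84]
    [ 0.55  0.48 -0.55  0.87 -1.23 -1.54]
    [ 0.43  0.44 -0.66  1.09 -1.15 -1.72]
    [ 0.33  0.51 -0.59  1.29 -1.13 -1.88]
    [ 0.35  0.54 -0.5   1.12 -1.14 -1.63]
-40
    [ 0.61  0.27 -0.72  0.93 -1.11 -1.68]
    [ 0.5   0.44 -0.75  1.11 -0.97 -1.84]
    [ 0.52  0.4  -0.59  0.87 -1.07 -1.49]
    [ 0.38  0.36 -0.72  1.14 -0.97 -1.69]
    [ 0.27  0.43 -0.67  1.4  -0.94 -1.9 ]
    [ 0.3   0.46 -0.55  1.15 -0.96 -1.6 ]
-30
    [ 0.56  0.19 -0.77  0.96 -0.93 -1.64]
    [ 0.43  0.35 -0.82  1.22 -0.78 -1.85]
    [ 0.48  0.32 -0.63  0.85 -0.91 -1.43]
    [ 0.31  0.28 -0.76  1.19 -0.78 -1.65]
    [ 0.17  0.36 -0.72  1.54 -0.74 -1.92]
    [ 0.25  0.39 -0.6   1.17 -0.77 -1.55]
-20
    [ 0.49  0.11 -0.82  0.98 -0.74 -1.58]
    [ 0.31  0.28 -0.88  1.38 -0.57 -1.88]
    [ 0.43  0.26 -0.65  0.8  -0.74 -1.33]
    [ 0.23  0.22 -0.8   1.23 -0.57 -1.61]
    [ 0.03  0.3  -0.76  1.76 -0.51 -1.99]
    [ 0.18  0.33 -0.63  1.17 -0.57 -1.49]
-10
    [ 0.41  0.05 -0.85  0.97 -0.54 -1.49]
    [ 0.12  0.23 -0.93  1.67 -
[... 843 characters left out ...]
.34 -0.92 -0.58  0.7 ]
    [-0.02  0.24 -0.25 -0.69 -0.74  0.36]
    [-0.16  0.24 -0.24 -0.81 -0.73  0.63]
    [-0.2   0.32 -0.13 -0.96 -0.66  0.84]
    [-0.16  0.36 -0.07 -0.77 -0.76  0.57]
40
    [-0.17  0.14 -0.3  -0.97 -0.87  0.73]
    [-0.22  0.33 -0.28 -1.1  -0.81  0.95]
    [-0.16  0.29 -0.19 -0.91 -0.92  0.61]
    [-0.3   0.31 -0.17 -0.99 -0.94  0.84]
    [-0.32  0.39 -0.07 -1.11 -0.89  1.02]
    [-0.28  0.42  0.   -0.96 -0.96  0.77]
50
    [-0.31  0.22 -0.26 -1.12 -1.08  0.92]
    [-0.32  0.42 -0.23 -1.21 -1.02  1.1 ]
    [-0.27  0.36 -0.14 -1.07 -1.1   0.79]
    [-0.39  0.39 -0.11 -1.11 -1.14  0.98]
    [-0.4   0.46 -0.   -1.2  -1.1   1.12]
    [-0.36  0.49  0.06 -1.09 -1.15  0.89]
```

```bash
sed -i 's/^SG=1;/SG=-1;/' h.py; python3 - <<'E'
from h import *; from workcell import bot,read_camera
p=pose((-50,270),35,60,20)
print(bot.inverse_kinematics(*p))
bot.move_to(*p); o=bot.observe();print(o["time_s"],o["tool_pos"]-p[0],o["orientation"]-p[1],o["joint_positions"].round(2))
for n in("scene","top","wrist"):
    d=read_camera(n);np.savez(n+"1.npz",**d);cv2.imwrite(f"pics/{n}1.png",d["frame"][:,:,::-1])
im=cv2.imread("pics/scene1.png")
r=np.radians(60);n=np.array([np.sin(r),0,np.cos(r)])
H=np.array([-50,35,270.])
pts=[H,H-14.5*n,H-99.5*n,H-114*n];uv=proj(C["scene"],[world(*q) for q in pts]);print(uv.round(1))
s=4;x0,y0=220,110;z=cv2.resize(im[y0:y0+140,x0:x0+140],None,fx=s,fy=s,interpolation=cv2.INTER_CUBIC)
for u in uv: cv2.circle(z,tuple(((u-[x0,y0]+.5)*s).astype(int)),3,(255,0,255),1)
cv2.imwrite("pics/z1.png",z)
E
```

```text
[ 0.22339082  0.03019403 -0.50340521 -0.27368299 -0.44099729 -0.12283067]
2.65 [2.89857703e-04 5.58405014e-04 4.27275253e-05] [ 8.37923389e-05 -4.25617787e-06  1.03856572e-03] [ 0.22  0.03 -0.5  -0.27 -0.44 -0.12]
[[281.8 190.4]
 [286.1 188.6]
 [308.8 179.1]
 [312.4 177.7]]
```

View pics/z1.png

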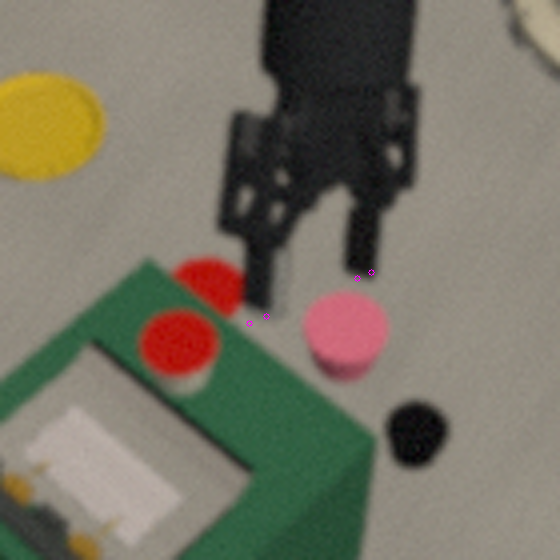

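View pics/wrist1.png

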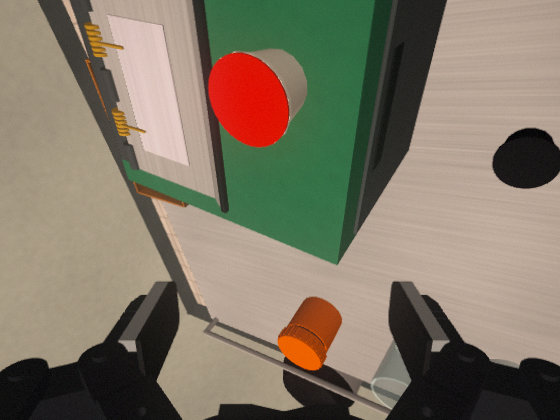

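The scene crop shows the holder tip ending at about (265,305) in the crop and the pusher tip at (362,275). Both are slimmer than the 114 mm over the knuckles suggests, so I'll overlay candidate tip boxes to check.

```bash
python3 - <<'E'
from h import *
p,o=pose((-50,270),35,60,20);R=Ro.from_euler('xyz',o).as_matrix()
out=[]
for n,(x0,y0,w,hh) in {"scene":(270,160,55,40),"top":(255,215,55,75)}.items():
    s=7;im=cv2.imread(f"pics/{n}1.png")
    tips=[]
    uvc=proj(C[n],p+R@[0,0,.06])[0]
    x0,y0=int(uvc[0]-28),int(uvc[1]-35);print(n,uvc)
    z=cv2.resize(im[y0:y0+70,x0:x0+56],None,fx=s,fy=s,interpolation=cv2.INTER_CUBIC)
    z=cv2.convertScaleAbs(z,alpha=1.5,beta=20)
    for sg in(1,-1):
        for L,c in((.06,(255,0,255)),(.073,(0,255,255))):
            q=np.array([p+R@[dx,sg*dy,L] for dx,dy in((-.011,.0425),(.011,.0425),(.011,.050),(-.011,.050))])
            uv=((proj(C[n],q)-[x0,y0]+.5)*s).astype(np.int32);cv2.polylines(z,[uv],True,c,1)
    out.append(z[:490,:392])
cv2.imwrite("pics/z2.png",np.hstack(out))
E
```

```text
scene [297.92531538 183.68992428]
top [283.70317511 214.60029778]
```

View pics/z2.png

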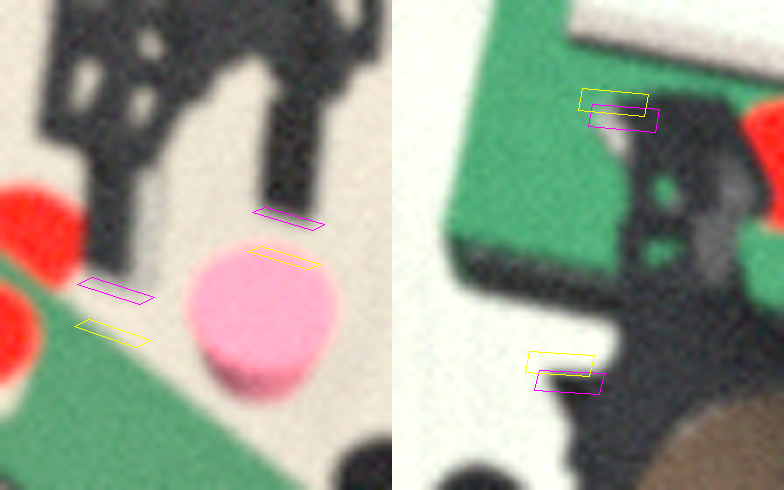

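```bash
sed -i 's/\.057\*n/.050*n/; s/99\.5/92.5/g; s/L=\.060/L=.059/' h.py; cat >> h.py <<'E'
def go(p,v=.06):
    from workcell import bot
    bot.move_l(*p,v=v);o=bot.observe();print(round(o["time_s"],2),"F",o["ft_force"].round(1),"M",o["wrist_torque"].round(2),"err mm",((o["tool_pos"]-p[0])*1e3).round(1));return o
def arc(al,r=82.5):
    al=np.radians(al);return (65-r*np.cos(al),174.5+r*np.sin(al))
E
python3 - <<'E'
from h import *; from workcell import bot,read_camera
go(pose((-45,205),35,66,20),.15)
go(pose((-30,174.5),35,66,20),.1)
go(pose((-19,174.5),35,66,20),.04)
go(pose(arc(8),35,66,20))
go(pose(arc(15),35,67,20))
d=read_camera("scene");cv2.imwrite("pics/s2.png",cv2.resize(d["frame"][110:270,180:390,::-1],None,fx=3,fy=3,interpolation=cv2.INTER_CUBIC))
E
```

```text
3.33 F [ 0.1 -0.9  0.3] M [-0.47  0.92  0.04] err mm [ 0.2 -0.1 -0. ]
3.82 F [-0.5  0.5  0.1] M [-0.49  0.84  0.02] err mm [0.  0.  0.6]
4.24 F [-26.7   3.7  15.6] M [1.42 4.07 2.3 ] err mm [-6.9  1.3 -1. ]
4.58 F [-19.1   4.8   2.8] M [0.8  4.68 2.  ] err mm [-8.5  1.4 -4.1]
4.92 F [-21.    5.    5.4] M [0.96 4.78 2.13] err mm [-8.2  1.4 -3.7]
```

View pics/s2.png

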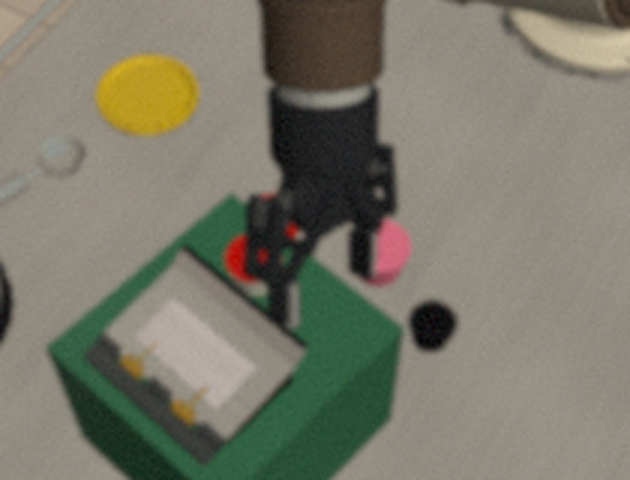

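```bash
python3 - <<'E'
from h import *; from workcell import bot
o=bot.observe();R=Ro.from_euler('xyz',o["orientation"]).as_matrix()
F=o["ft_force"]-[-.1,-.2,.2];M=o["wrist_torque"]-[-.48,.88,.03]
f=R.T@F;m=R.T@M;r0=np.cross(f,m)/(f@f);u=f/np.linalg.norm(f)
print("f",f.round(1),"m",m.round(2),"F.M",F@M/np.linalg.norm(F))
for z in np.arange(-.05,.3,.025):
    k=(z-r0[2])/u[2];print(round(z,3),(r0+k*u).round(3))
p=RC.T@(o["tool_pos"]-PC)*1e3;Rc=RC.T@R
for nm,v in(("H",[0,-.05,.059]),("P",[0,.0425,.059]),("Pback",[0,.05,.059]),("knuckle",[0,-.057,.03]),("TCP",[0,0,0])):print(nm,(p+Rc@np.array(v)*1e3).round(1))
E
```

```text
f [ -5.4  18.5 -11.2] m [-4.38 -1.33 -0.23] F.M 0.0563167561919563
-0.05 [-0.147  0.473 -0.05 ]
-0.025 [-0.135  0.432 -0.025]
0.0 [-0.123  0.39   0.   ]
0.025 [-0.111  0.349  0.025]
0.05 [-0.1    0.307  0.05 ]
0.075 [-0.088  0.266  0.075]
0.1 [-0.076  0.225  0.1  ]
0.125 [-0.064  0.183  0.125]
0.15 [-0.052  0.142  0.15 ]
0.175 [-0.04   0.1    0.175]
0.2 [-0.028  0.059  0.2  ]
0.225 [-0.016  0.017  0.225]
0.25 [-0.004 -0.024  0.25 ]
0.275 [ 0.008 -0.065  0.275]
H [-23.9  35.  190.6]
P [-109.8   34.6  156.2]
Pback [-116.7   34.5  153.4]
knuckle [-27.4  25.1 218.5]
TCP [-90.8  14.5 223.5]
```

```bash
python3 - <<'E'
from h import *; from workcell import bot,read_camera
def shot():
    o=bot.observe();R=Ro.from_euler('xyz',o["orientation"]).as_matrix();out=[]
    for n in("wrist","scene"):
        d=read_camera(n);im=d["frame"][:,:,::-1].copy()
        for sg in(1,-1):
            q=np.array([o["tool_pos"]+R@[dx,sg*dy,.059] for dx,dy in((-.011,.0425),(.011,.0425),(.011,.050),(-.011,.050))])
            if n=="wrist": cv2.polylines(im,[proj(d,q).astype(np.int32)],True,(255,0,255),1)
        q=np.array([world(-23,y,184) for y in(-62,62)])
        u=proj(d,q).astype(int)
        if n=="wrist":cv2.line(im,tuple(u[0]),tuple(u[1]),(0,255,255),1)
        else: im=im[190:245,240:313]
        out.append(cv2.resize(im,(400,300),interpolation=cv2.INTER_AREA if n=="wrist" else cv2.INTER_CUBIC))
    return np.hstack(out)
a=shot()
go(pose((-42,185),35,66,20))
cv2.imwrite("pics/s3.png",np.vstack([a,shot()]))
E
```

```text
5.73 F [ 0.6 -0.6  0.2] M [-0.55  0.89  0.01] err mm [0.6 0.  0.5]
```

View pics/s3.png

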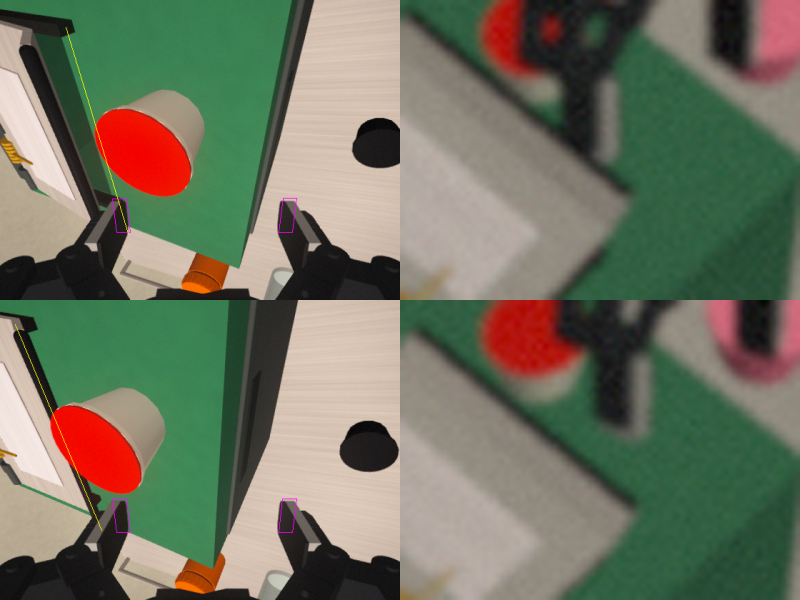

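The flap did lift, but I was pressing 8 mm too deep against the lip edge. I'll repeat it shallower and go deeper only once the flap is raised.

```bash
python3 - <<'E'
from h import *; from workcell import bot,read_camera
go(pose((-35,174),35,64,20),.1)
go(pose((-24.5,174),35,64,20),.05)
go(pose(arc(8,89),35,65,20))
go(pose(arc(16,88.5),35,67,20))
go(pose(arc(23,87.5),35,70,20))
go(pose(arc(30,84),35,70,20))
go(pose(arc(38,80),35,70,20))
d=read_camera("scene");w=read_camera("wrist")
cv2.imwrite("pics/s4.png",np.hstack([cv2.resize(d["frame"][150:270,200:360,::-1],(400,300),interpolation=cv2.INTER_CUBIC),cv2.resize(w["frame"][:,:,::-1],(400,300))]))
E
```

```text
6.13 F [-0.2  0.8 -0.8] M [-0.49  0.93  0.02] err mm [ 0.1 -0.2 -0.4]
6.49 F [-7.   1.9  2.2] M [0.01 1.98 0.68] err mm [-1.6  0.3 -0.7]
6.88 F [-6.1  1.6  1.9] M [-0.3   2.05  0.46] err mm [-1.5  0.1 -0.5]
7.28 F [-5.7  0.7  0.5] M [-0.25  1.83  0.47] err mm [-0.9  0.   0.1]
7.67 F [-7.8  0.5  2.7] M [-0.07  1.96  0.58] err mm [-1.   0.   0.4]
8.0 F [-17.8   1.7  11.3] M [0.67 2.95 1.38] err mm [-2.6  0.3  1.1]
8.35 F [-1.9  1.   0.3] M [-0.42  1.09  0.18] err mm [ 0.5 -0.1  1.1]
```

View pics/s4.png

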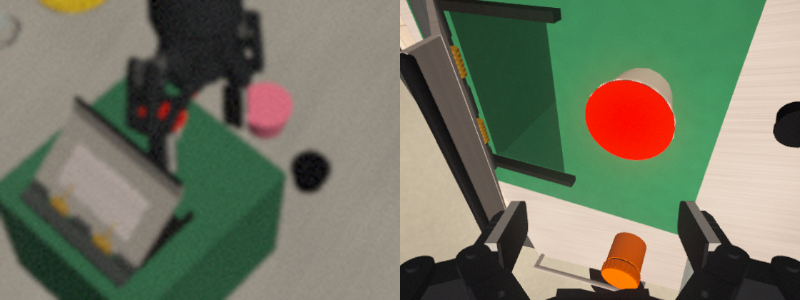

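The flap is about 50° open on the holder finger and the pot hasn't moved. Next I shift sideways behind the pot, lower the hand and push.

```bash
python3 - <<'E'
from h import *; from workcell import bot,read_camera
Y=-20.5
go(pose((4,224),Y,70,20),.08)
go(poseP((-81,177),Y,66,20),.05)
d=read_camera("scene");w=read_camera("wrist")
for x,t in((-70,64),(-50,60),(-30,57),(-15,54.5)):go(poseP((x,177),Y,t,20),.05)
d2=read_camera("scene");w2=read_camera("wrist")
f=lambda d,w:np.hstack([cv2.resize(d["frame"][150:270,200:360,::-1],(400,300),interpolation=cv2.INTER_CUBIC),cv2.resize(w["frame"][:,:,::-1],(400,300))])
cv2.imwrite("pics/s5.png",np.vstack([f(d,w),f(d2,w2)]))
E
```

```text
9.29 F [-0.7 -1.3 -0.8] M [-0.74  1.1   0.01] err mm [-0.  -0.2 -0.1]
9.72 F [-2.3  1.9  0.7] M [-0.24  1.31  0.36] err mm [-0.   0.5  0.2]
10.15 F [-1.6  1.1 -0.6] M [-0.28  1.3   0.25] err mm [ 0.3 -0.1  0. ]
10.61 F [-1.4  0.1 -0.6] M [-0.47  1.39  0.12] err mm [-0.1 -0.1 -0.2]
11.08 F [-2.   0.8  2. ] M [-0.35  1.27  0.14] err mm [ 0.2 -0.1  0.2]
11.47 F [-1.4 -0.3 -1.7] M [-0.44  1.68  0.17] err mm [-0.3  0.1 -0.5]
```

View pics/s5.png

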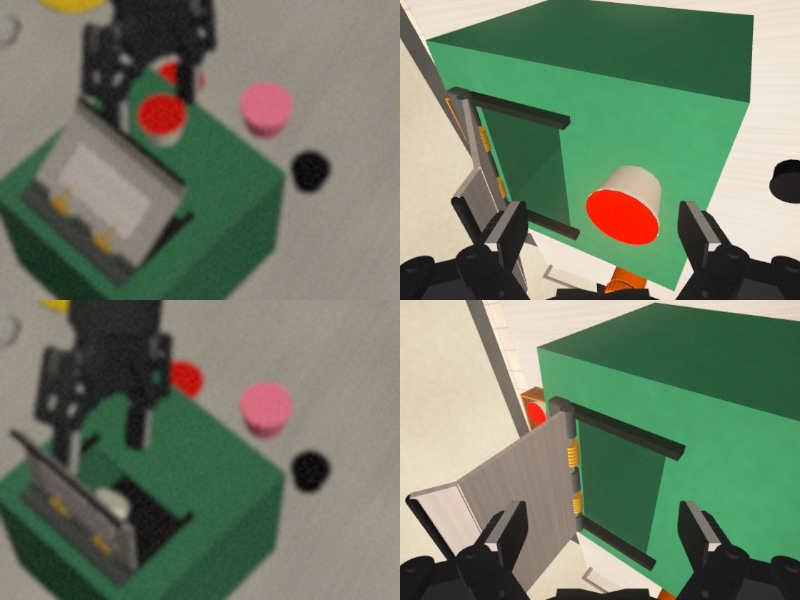

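The lower-left view shows the pot tipped over the sill edge into the chute mouth, with the flap at about 95°. I'll push on to make sure, check numerically, then withdraw.

```bash
python3 - <<'E'
from h import *; from workcell import bot,read_camera
Y=-20.5
go(poseP((1,177),Y,52,20),.05);bot.hold(.4)
q=lambda x,y,z:proj(C["scene"],world(x,y,z))[0].round(1)
print("sill pt",q(20,-20,180),"bin floor",q(33,-20,15),"mouth",[q(*a,165) for a in((2,-55),(2,55),(65,55),(65,-55))])
d=read_camera("scene");im=d["frame"].astype(int)
m=np.zeros(im.shape[:2],np.uint8);cv2.fillPoly(m,[np.array([q(*a,165) for a in((2,-55),(2,55),(65,55),(65,-55))]).astype(np.int32)],1)
white=(im.min(2)>130)&(m>0);red=(im[:,:,0]>110)&(im[:,:,1]<60)
for nm,k in(("white",white),("red",red)):
    n,_,st,ce=cv2.connectedComponentsWithStats(k.astype(np.uint8))
    print(nm,[(st[i,4].item(),ce[i].round(0).tolist()) for i in range(1,n) if st[i,4]>4])
E
```

```text
11.98 F [-1.3  1.4 -1.3] M [-0.36  1.64  0.3 ] err mm [0.  0.  0.1]
sill pt [241.2 218.9] bin floor [243.5 254.7] mouth [array([236.7, 207.9]), array([272.2, 237.7]), array([251.3, 257.5]), array([215.7, 226. ])]
white [(5, [248.0, 248.0])]
red [(6, [179.0, 43.0]), (7, [178.0, 49.0]), (44, [101.0, 143.0]), (133, [273.0, 180.0]), (312, [211.0, 341.0]), (321, [228.0, 356.0]), (11, [385.0, 351.0]), (323, [197.0, 361.0]), (40, [392.0, 364.0]), (337, [245.0, 370.0]), (346, [213.0, 375.0])]
```

```bash
python3 - <<'E'
from h import *; from workcell import bot,read_camera
Y=-20.5
go(poseP((-45,182),Y,54,20),.1)
go(poseP((-110,215),Y,60,20),.2)
go(poseP((-130,290),Y,60,20),.2)
bot.hold(.8)
im={n:read_camera(n)["frame"].astype(int) for n in("scene","top")}
for n in im:
    print(n,"diff vs start, near caddy/whole:")
    df=(np.abs(cv2.GaussianBlur(im[n].astype(np.float32),(0,0),1)-cv2.GaussianBlur(C[n]["frame"].astype(np.float32),(0,0),1)).max(2)>30).astype(np.uint8)
    k,_,st,ce=cv2.connectedComponentsWithStats(df);print([(st[i].tolist()) for i in range(1,k) if st[i,4]>8])
print(proj(C["scene"],[world(-23,y,184) for y in(-62,62)]).round(1).tolist(),proj(C["top"],[world(-23,y,184) for y in(-62,62)]).round(1).tolist())
print(bot.observe()["time_s"])
E
```

```text
13.03 F [-3.6  0.7  2.3] M [-0.36  1.23  0.15] err mm [ 0.5 -0.2  1. ]
13.51 F [ 0.7 -0.4 -0.5] M [-0.48  1.03 -0.02] err mm [1.  0.  0.5]
14.05 F [ 1.2 -0.4 -0.9] M [-0.48  1.1   0.  ] err mm [ 0.3  0.1 -0.9]
scene diff vs start, near caddy/whole:
[[271, 0, 27, 8, 142], [248, 0, 153, 154, 6655], [401, 0, 17, 14, 182], [415, 0, 66, 88, 1133], [406, 6, 20, 38, 199], [399, 28, 11, 11, 53], [415, 31, 30, 41, 301], [362, 42, 36, 60, 1063], [357, 49, 9, 32, 135], [378, 63, 75, 45, 721], [254, 186, 22, 23, 377]]
top diff vs start, near caddy/whole:
[[215, 187, 202, 233, 15545], [351, 261, 7, 3, 16], [280, 280, 27, 26, 436], [0, 392, 22, 28, 457], [257, 403, 48, 17, 607]]
[[241.8, 194.6], [282.5, 228.0]] [[329.9, 195.1], [278.9, 184.4]]
14.95
```

```bash
python3 -c "
from workcell import bot
print(bot.job_done())"
```

```text
the job is handed in; nothing more can be done
None
```

The job is handed in at about 15 s: the stale pot went into the chute, and camera comparison with the start shows the flap sprung shut, the other tea things unmoved and the hand clear. An earlier attempt at the flap pressed too deep on its lip, with up to 27 N against it, and the flap fell shut once before I re-opened it.

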